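Press the bowl's label holder home behind the lip of its display step

ROBOT

A 7-joint arm with a two-finger parallel gripper is mounted at the origin on the work surface. World frame = base frame: x ahead of the robot, y to its left, z up, the work surface at z = 0. Lengths are in m, angles in rad, forces in N, time in s.
With the tool pointing down it reaches from about 0.4 to 0.85 m from the base axis. Payload 10.4 kg.
Tool frame: the origin (TCP) lies midway between the tips of the shut fingers; the grasp point (between the pads) lies 19 mm behind it (manip.tcp_to_grasp is the distance from the TCP to the grasp point, in m); x points along the fingers, y is the direction in which the jaws open and shut, and the axes are right-handed (so a half turn about x gives the same grasp; the last joint's range is limited). The gripper opens to 85 mm and grips with 20 to 120 N. Pads are 22 mm wide; open, the fingers measure 114 mm over their backs; the gripper's body (76 mm by 85 mm) begins 54 mm behind the grasp point. The pads swing forward as they close: fully open they stand 13 mm farther back than shut.
Start: joints at [-1.322, 0.332, -0.065, 1.46, 0.022, 1.35, -0.088], TCP at [0.168, 0.602, 0.231] pointing down, gripper open.
Joint ranges: [-2.6, 2.6], [-0.5, 2.12], [-1.47, 1.34], [0.16, 2.42], [-1.27, 4.41], [0.06, 2.06], [-2.6, 2.6]. Speed limits (rad/s): [2.22, 2.22, 2.79, 2.79, 3.14, 3.14, 3.14].

INTERFACE

Orientations are given as a unit quaternion [x, y, z, w].
In Python, from workcell import monitor, viewer, manip gives the robot as it stands. The module is installed in compiled form; this text tells all that it offers.
- The arm moves only by the tool send_rows, never from a script. Its arguments are lists of equal length, an entry for each row: "grip": the closure in counts, from 0 (fully open) to 255 (shut); "offset": the shift along the tool's x, y, z in mm, a list of three; "twist": the turn about the tool's x in degrees. In form: {"grip": [grip, ...], "offset": [[tx, ty, tz], ...], "twist": [twist, ...]}. A call has exactly 5 rows; each row is the pose to reach, as a shift and turn from the pose commanded when the call began, along the tool's axes at that moment; what a row does not reach only later rows make up. A row lasts 1/12 s, in which the tool goes at most 41.7 mm and 7.16 degrees, less where a joint would pass 70% of its speed; a pose out of reach is approached as far as the arm can. A call with a gripper value outside its range is refused whole. The fingers move at their own pace and stop on an object; "newtons" is the grip in N (left out, the last holds). Time passes only in rows, so rows that repeat a pose let the fingers close, or fill a call up. It gives the time, the measured TCP pose, the force and the opening at its end, in the units of the state.
- monitor.get_obs(): the state, without advancing time (a new reading comes with each control period).
- viewer.camera(name): name is "scene" or "top"; returns (picture, depth): 420x560x3 uint8, blue, green, red; 420x560 float32, m along the optical axis (not along the pixel's ray), 0 where there is no reading.
- viewer.camera_model(name): a dict with "camera_matrix" (3x3 intrinsics, pixels), "R" (3x3) and "t" (3): a world point X has camera coordinates R X + t. Camera axes: x right, y down, z forward; pixel columns grow to the right and rows downward; lengths in m; the calibration is good to about 2 mm. A picture is of the moment at which its call begins. camera_model takes no time and is no camera call.
- manip.hand_in(): hands the job in, once; it reports no verdict.
Trained networks look in the newest picture that a camera, given by its name, has taken for a name from the list of things; names that differ only in an ending like _2 or _b are one class to them, and where a whole thing is asked for, a point or a joint stands for the part that bears it (a point fixed in the world has none). Each returns a list of dicts, best first, with "score" (0 to 1); they miss things now and then, are a little off and sometimes report something else, mostly with a low value. They report only what shows in the picture. A call takes as long as a camera call. They do not tell look-alikes from the thing itself.
- viewer.recognise(target, camera): "box" ([left, top, width, height] in pixels, round what is visible of it).
- viewer.regions_of(target, camera): "region" (420x560 bool, what is visible of it) and "box" ([left, top, width, height] in pixels, round what is visible of it).
- viewer.spot_point(target, camera): "position" ([column, row] in pixels: a listed point, or the origin of a listed thing).
The state is a dict: "clock": time; "joint_pos": joint angles; "joint_velocities": joint speeds; "tau": joint torques, N m; "position": TCP position; "ee_rot": TCP orientation; "ft_force": force on the tool from outside, world axes, zero at the start; "torque": the same for the moment, N m; "grip_width": opening from 0.0 (shut) to 1.0 (fully open).
Only numpy, scipy, OpenCV 4.12 (cv2) and the standard library are available. Lean on these libraries where they do the work, as an engineer would, in place of code of your own. Each camera call takes 0.05 s, during which the arm holds its last target.

TASK

The label holder on the table is for the bowl: pick it up by its tab and push its tongue straight down behind the lip at the front edge of whichever display step the bowl stands on, about the middle of the lip, with the card facing out, away from the step. By feel, press it down against the sprung pad until it is fully home with its bridge sitting on the lip, and finish while still gripping it and holding it pressed home (it springs up if let go; someone else will fit the locking pin). Keep out of the other step's slot and leave the pots and everything else on the table where they are.

Things in the scene. Friction and masses are not known exactly. Their poses are not given: they have to be found in the camera images.
- holder: label holder: grey plastic saddle, 80 wide (y), 24 deep (x), 88 high, about 60 g, standing on its two legs, z up, +x ahead of the robot within 35 degrees. Origin on the underside, below the middle of the grip tab. Leg at x = +9 is the tongue that goes into a slot, 5 thick; leg at x = -11, 4 thick, has a blank paper card on its -x face. A bridge, z 42 to 48, joins the two legs
- holder_tab (a point): a point in the upright grip tab on the holder's bridge, 70 mm above the holder's underside. The tab is 12 wide (y) and 24 deep (x), from z = 48 to 88
- holder_tongue (a point): the middle of the tongue's rounded lower edge (holder x = +9, z = 0); the tongue reaches 42 mm below the bridge
- step_a: one of two identical fixed wooden display steps, top 180 x 180, 62 mm high, a pot on it. Origin at table height in the middle of the slot along its front edge; +x from the slot back under the top, y along the edge, z up. Slot: 10 mm gap, x -5 to +5, between the wooden edge (x = +5; bevelled back from z = 52 to x = 15 at z = 62) and an upright aluminium lip (x -10 to -5, 120 wide, rounded top at z = 52)
- step_b: one of two identical fixed wooden display steps, top 180 x 180, 62 mm high, a pot on it. Origin at table height in the middle of the slot along its front edge; +x from the slot back under the top, y along the edge, z up. Slot: 10 mm gap, x -5 to +5, between the wooden edge (x = +5; bevelled back from z = 52 to x = 15 at z = 62) and an upright aluminium lip (x -10 to -5, 120 wide, rounded top at z = 52)
- step_a_rail (a point): the middle of the slot of step a at the height of the lip's top, 52 mm above the table
- step_b_rail (a point): the middle of the slot of step b at the height of the lip's top, 52 mm above the table
- step_a_stand (a point): the middle of the place for a pot on top of step a: 110 mm behind the slot, 62 mm above the table
- step_b_stand (a point): the middle of the place for a pot on top of step b: 110 mm behind the slot, 62 mm above the table
- pad_a (a joint): how far the sprung pad on the floor of step a's slot is pressed down, m: 0 at rest (pad top 20 mm above the table), 0.010 with a label holder home (bridge on the lip, tongue edge 10 mm above the table). The spring pushes up with 3 N at first touch, 9 N at home: it lifts a holder that is let go
- pad_b (a joint): how far the sprung pad on the floor of step b's slot is pressed down, m: 0 at rest (pad top 20 mm above the table), 0.010 with a label holder home (bridge on the lip, tongue edge 10 mm above the table). The spring pushes up with 3 N at first touch, 9 N at home: it lifts a holder that is let go
- bowl: a wide low open white ceramic bowl, 110 mm across the rim, 50 high, standing on one of the two steps (either one). Origin under its centre
- vase: a narrow white ceramic vase with a waisted neck, 60 mm across, 115 high, standing on the other step. Origin under its centre
- cup: bystander: terracotta cup, 68 across, 65 high, standing; origin under its centre
- glaze_jar: bystander: glaze jar, 56 across, 70 high, standing; origin under its centre
- rib: bystander: flat dark wooden rib, 90 x 50 x 8 mm; origin under its centre
- brush: bystander: brush lying on the table; origin under its middle
- spatula: bystander: spatula lying on the table; origin under its middle
- test_tile: bystander: flat terracotta tile, 70 x 50 x 7 mm; origin under its centre
Not all that is in view belongs to the job. There is more than one size of the holder; the one meant has the size given above. What is shaped like the bowl but purple or red is not meant.

How it is judged:
By the outcome, as a careful person would: the job done as asked, in the order asked, and still so for the second after the job is handed in, while the arm keeps its last pose, push and grip.
It also fails if it takes over 38 s, if anything falls off the work surface, if the arm or the gripper's body presses on something with over 40 N, if the wrist force passes 120 N, or if a joint passes its speed limit or range.

## Working session

There is one attempt and no reset: what is moved stays moved. The work goes in short steps, Python scripts to look and compute and a tool call to move; the robot and the scene stay as the last step left them, time stands still between calls to the robot, and variables do not carry over. Pictures are saved under pics/ and viewed, and the job is handed in when it is done.

Besides the shell and the picture viewer there is one more tool, called after ">>>" as name(argument=value, ...) on one line, values as JSON. send_rows: Moves the arm, as the interface text tells. Its arguments: {"type":"object","properties":{"grip":{"type":"array","items":{"type":"number"}},"offset":{"type":"array","items":{"type":"array","items":{"type":"number"}}},"twist":{"type":"array","items":{"type":"number"}},"newtons":{"type":"number"}},"required":["grip","offset","twist"]}

```bash
mkdir -p pics
cat > h.py <<'E'
import numpy as np, cv2
from workcell import monitor, viewer, manip
from scipy.spatial.transform import Rotation as Ro
def cloud(name,depth):
    m=viewer.camera_model(name);K=np.array(m["camera_matrix"]);R=np.array(m["R"]);t=np.array(m["t"])
    v,u=np.mgrid[0:420,0:560]
    P=np.stack([(u-K[0,2])/K[0,0]*depth,(v-K[1,2])/K[1,1]*depth,depth],-1)
    W=(P-t)@R
    W[depth<=0]=np.nan
    return W
def proj(name,X):
    m=viewer.camera_model(name);c=np.array(m["R"])@np.array(X)+np.array(m["t"]);p=np.array(m["camera_matrix"])@c
    return p[:2]/p[2]
E
python3 - <<'E'
from h import *
for n in("scene","top"):
    p,d=viewer.camera(n); cv2.imwrite(f"pics/{n}0.png",p); np.save(f"{n}0.npy",d)
o=monitor.get_obs()
print({k:np.round(v,3) for k,v in o.items()}, manip.tcp_to_grasp)
for n in ("scene","top"):
    for t in ("holder","bowl","vase"):
        for r in viewer.recognise(t,n): print(n,t,round(r["score"],2),np.round(r["box"]))
E
```

```text
{'clock': np.float64(0.1), 'joint_pos': array([-1.322,  0.333, -0.065,  1.461,  0.022,  1.35 , -0.088]), 'joint_velocities': array([ 0.002, -0.003, -0.002, -0.   , -0.001, -0.001,  0.   ]), 'tau': array([ 0.0000e+00, -6.2674e+01,  4.8000e-02, -3.9244e+01,  1.6000e-02,
        7.0000e-03,  0.0000e+00]), 'position': array([0.168, 0.602, 0.231]), 'ee_rot': array([ 0.095,  0.701, -0.096,  0.701]), 'ft_force': array([-0.198, -0.157, -0.415]), 'torque': array([-0.008,  0.02 , -0.005]), 'grip_width': np.float64(0.998)} 0.0187
scene holder 0.89 [256. 172.  37.  40.]
scene holder 0.72 [216. 191.  26.  24.]
scene holder 0.72 [318. 112.  72.  51.]
scene holder 0.64 [167. 170.  38.  37.]
scene bowl 0.94 [131. 202.  36.  36.]
scene bowl 0.79 [270. 135.  38.  30.]
scene bowl 0.7 [236. 277.  48.  43.]
scene bowl 0.54 [161. 239.  27.  30.]
scene bowl 0.33 [314. 270.  27.  29.]
scene vase 0.9 [361. 209.  26.  37.]
top holder 0.91 [314. 274.  24.  37.]
top holder 0.87 [244. 233.  34.  18.]
top holder 0.69 [290. 240.  28.  18.]
top bowl 0.97 [200. 257.  37.  31.]
top bowl 0.71 [356. 260.  35.  39.]
top bowl 0.6 [319. 134.  33.  32.]
top vase 0.64 [212. 129.  23.  27.]
top vase 0.38 [392. 212.  29.  60.]
```

View pics/scene0.png

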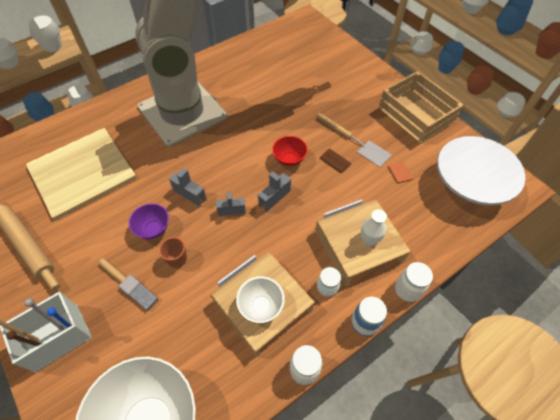

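View pics/top0.png

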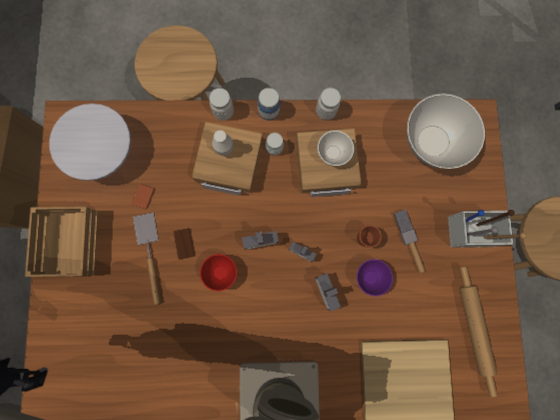

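Run:
```python
from h import *
t=cv2.imread("pics/top0.png");s=cv2.imread("pics/scene0.png")
a=cv2.resize(t[215:315,235:355],None,fx=5,fy=5,interpolation=cv2.INTER_CUBIC)
b=cv2.resize(s[160:225,160:300],None,fx=5,fy=5,interpolation=cv2.INTER_CUBIC)
cv2.imwrite("pics/tc.png",a);cv2.imwrite("pics/sc.png",b)
for n,boxes in (("top",[(240,225,50,30),(286,236,36,30),(308,266,40,50)]),("scene",[(250,165,50,50),(210,186,40,34),(160,165,50,45)])):
    W=cloud(n,np.load(n+"0.npy"))
    for (x,y,w,h) in boxes:
        Q=W[y:y+h,x:x+w].reshape(-1,3); Q=Q[Q[:,2]>.02]
        r=cv2.minAreaRect(Q[:,:2].astype(np.float32)*1000)
        print(n,len(Q),Q[:,2].max().round(4),np.round(r[0],1),np.round(r[1],1),round(r[2],1))
        T=Q[Q[:,2]>Q[:,2].max()-.008]; print('   top',T.mean(0).round(4), np.ptp(T,0).round(3))
W=cloud("top",np.load("top0.npy"))
for n in ("top","scene"):
  for t in("holder_tab","holder_tongue","step_a_rail","step_a_stand"):
    viewer
    for r in viewer.spot_point(t,n): print(n,t,round(r["score"],2),np.round(r["position"],1))
```

```text
top 442 0.1203 [476.8  32.7] [141.4  52. ] 88.9
   top [0.4783 0.0497 0.1149] [0.031 0.02  0.008]
top 248 0.0916 [440.5 -77.3] [79.6 25.6] 60.8
   top [ 0.4414 -0.0778  0.0878] [0.023 0.018 0.008]
top 487 0.1187 [ 319.5 -149.3] [105.1  33.8] 20.0
   top [ 0.3204 -0.1502  0.1144] [0.022 0.031 0.008]
scene 677 0.1191 [465.1  79.5] [ 55.2 178. ] 23.4
   top [0.4802 0.0492 0.1145] [0.032 0.018 0.008]
scene 391 0.09 [442.7 -78.2] [80.  29.1] 61.7
   top [ 0.4437 -0.0783  0.0869] [0.026 0.017 0.007]
scene 641 0.1188 [ 337.2 -187.6] [109.8 113.4] 21.5
   top [ 0.3228 -0.1511  0.1148] [0.029 0.032 0.008]
top holder_tab 0.75 [331.  288.6]
top holder_tab 0.59 [303.2 252.7]
top holder_tab 0.58 [255.3 239. ]
top holder_tongue 0.67 [331.2 289.6]
top holder_tongue 0.67 [255.1 234. ]
top holder_tongue 0.54 [324.3 151.6]
top holder_tongue 0.52 [302.2 250.5]
top step_a_rail 0.77 [219.3 183.2]
top step_a_rail 0.28 [362.3 239.4]
top step_a_stand 0.81 [228.7 152.4]
top step_a_stand 0.69 [364.2 236.1]
top step_a_stand 0.23 [332.5 155.2]
scene holder_tab 0.96 [230.8 197. ]
scene holder_tab 0.87 [277.5 180.3]
scene holder_tab 0.68 [185.3 176.8]
scene holder_tongue 0.83 [278.8 201.2]
scene holder_tongue 0.73 [231.7 212.9]
scene holder_tongue 0.65 [186.2 196.1]
scene step_a_rail 0.7 [344.3 206.6]
scene step_a_stand 0.87 [365.5 239.7]
```

View pics/tc.png

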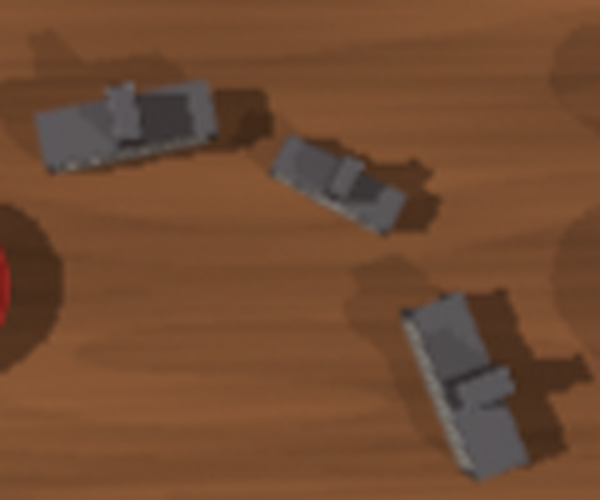

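View pics/sc.png

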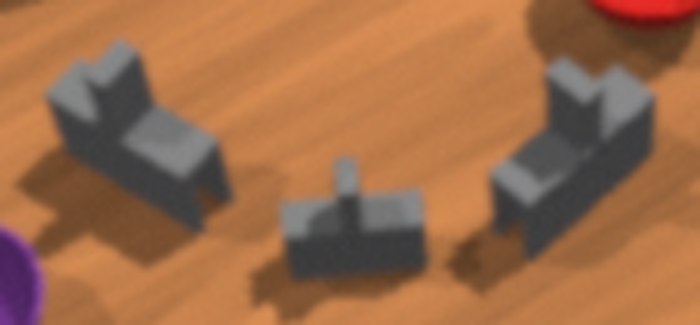

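Run:
```python
from h import *
o=monitor.get_obs();print(Ro.from_quat(o["ee_rot"]).as_matrix().round(3))
for n in("top","scene"):
    W=cloud(n,np.load(n+"0.npy"))
    # table & step
    z=W[...,2]
    tb=np.abs(z)<.01; print(n,"table z",np.nanmedian(z[tb]))
    reg=(np.abs(W[...,0]-.68)<.18)&(np.abs(W[...,1]+.14)<.16)
    top=reg&(np.abs(z-.062)<.004)
    k,l,st,c=cv2.connectedComponentsWithStats(top.astype(np.uint8))
    for i in range(1,k):
        if st[i,4]>300:
            Q=W[l==i]; r=cv2.minAreaRect((Q[:,:2]*1000).astype(np.float32)); print(" step",st[i],np.round(r[0],1),np.round(r[1],1),round(r[2],1),np.median(Q[:,2]).round(4)); 
            # front edge points
    Bm=reg&(z>.08)&(z<.125); Q=W[Bm];
```

```text
[[ 0.     0.268  0.963]
 [ 0.     0.963 -0.268]
 [-1.     0.     0.   ]]
top table z -0.00017719152846656548
 step [ 298  129   63   59 1966] [ 726.8 -165. ] [179.2 181.3] 4.1 0.062
scene table z -0.00035879303031970014
 step [ 212  253  102   99 3381] [ 729.9 -164.5] [175.6 180.4] 4.3 0.0617
```

Run:
```python
from h import *
t=cv2.imread("pics/top0.png");s=cv2.imread("pics/scene0.png")
a=cv2.resize(t[115:210,285:375],None,fx=6,fy=6,interpolation=cv2.INTER_CUBIC)
b=cv2.resize(s[245:350,205:320],None,fx=5,fy=5,interpolation=cv2.INTER_CUBIC)
cv2.imwrite("pics/tb.png",a);cv2.imwrite("pics/sb.png",b)
```

```text
(no output)
```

View pics/tb.png

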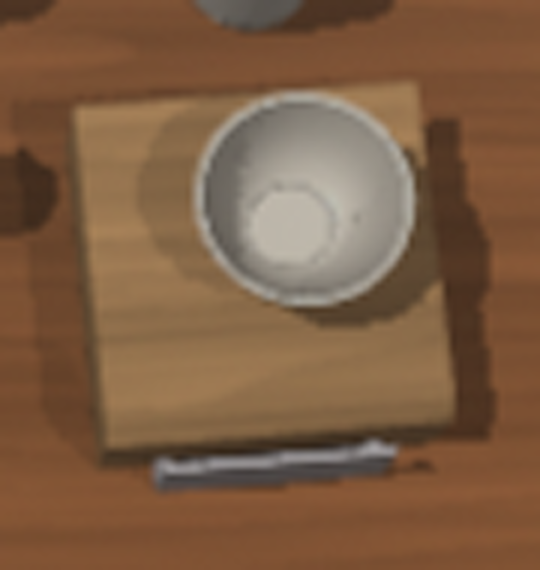

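View pics/sb.png

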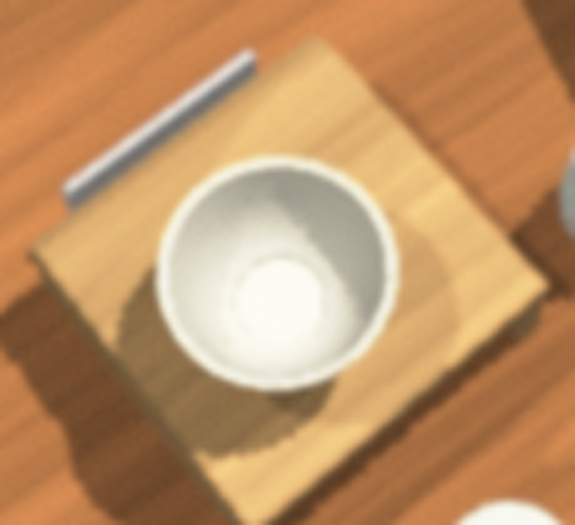

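Run:
```python
from h import *
for n in("top","scene"):
    W=cloud(n,np.load(n+"0.npy")); z=W[...,2]
    th=np.radians(4.2); ux=np.array([np.cos(th),np.sin(th)]); uy=np.array([-ux[1],ux[0]])
    c=np.array([.728,-.165])
    X=(W[...,:2]-c)@ux; Y=(W[...,:2]-c)@uy
    m=(np.abs(X+.105)<.04)&(np.abs(Y)<.1)&(z>.004)&(z<.07)
    print(n)
    for lo in np.arange(-.125,-.065,.004):
        q=m&(X>=lo)&(X<lo+.004)
        if q.any(): print(round(lo*1000),q.sum(),"z pct",np.percentile(z[q],[5,50,95]).round(4),"Y",np.percentile(Y[q],[0,100]).round(4))
    L=m&(X<-.092)&(z>.044)&(z<.056)
    Q=W[L]; 
    p=np.polyfit(Y[L],X[L],1); print("lip n",L.sum(),"fit",p, "Yrange",Y[L].min(),Y[L].max(),"Xrange",np.percentile(X[L],[5,50,95]))
    # by colour fit: step top front edge
    Tm=m&(np.abs(z-.062)<.0025)
    e=[(y,X[Tm&(np.abs(Y-y)<.004)].min()) for y in np.arange(-.08,.081,.008)]; e=np.array(e); print("edge",np.polyfit(e[:,0],e[:,1],1))
```

```text
top
-125 4 z pct [0.0044 0.0048 0.0079] Y [-0.0216  0.0779]
-121 3 z pct [0.0046 0.0052 0.0053] Y [-0.0997  0.0872]
-117 4 z pct [0.0046 0.0052 0.0074] Y [0.016  0.0932]
-113 4 z pct [0.0045 0.0049 0.0077] Y [-0.0546  0.0445]
-109 144 z pct [0.0053 0.0322 0.0527] Y [-0.0942  0.0893]
-105 31 z pct [0.0344 0.0508 0.0553] Y [-0.0538  0.0602]
-101 1 z pct [0.0102 0.0102 0.0102] Y [0.0601 0.0601]
-97 39 z pct [0.0126 0.0192 0.0336] Y [-0.0593  0.0601]
-93 216 z pct [0.0137 0.0401 0.0572] Y [-0.0903  0.0972]
-89 102 z pct [0.0524 0.057  0.0623] Y [-0.0877  0.0903]
-85 80 z pct [0.0536 0.0607 0.0648] Y [-0.0884  0.0907]
-81 85 z pct [0.057  0.0621 0.0656] Y [-0.0868  0.0903]
-77 70 z pct [0.0573 0.0618 0.0662] Y [-0.0882  0.0906]
-73 78 z pct [0.0585 0.0617 0.0658] Y [-0.0885  0.0905]
-69 77 z pct [0.0587 0.0621 0.066 ] Y [-0.0901  0.0903]
lip n 90 fit [-0.01599621 -0.10253393] Yrange -0.08895978537320093 0.08497452604919985 Xrange [-0.10757315 -0.10473415 -0.09212327]
edge [ 0.01440653 -0.08580117]
scene
-117 1 z pct [0.0049 0.0049 0.0049] Y [0.0739 0.0739]
-113 2 z pct [0.0047 0.0053 0.0058] Y [-0.0919 -0.09  ]
-109 10 z pct [0.0119 0.0487 0.0516] Y [-0.0879  0.0498]
-105 169 z pct [0.0272 0.0456 0.0536] Y [-0.0596  0.0593]
-101 67 z pct [0.029  0.0401 0.0516] Y [-0.0595  0.0595]
-93 38 z pct [0.0472 0.0525 0.0544] Y [-0.0895  0.09  ]
-89 67 z pct [0.0524 0.0558 0.0582] Y [-0.0895  0.0864]
-85 69 z pct [0.0572 0.06   0.0625] Y [-0.0896  0.0883]
-81 115 z pct [0.0583 0.0616 0.0643] Y [-0.0897  0.09  ]
-77 113 z pct [0.0578 0.0615 0.0642] Y [-0.0896  0.0895]
-73 112 z pct [0.0579 0.0614 0.0643] Y [-0.0894  0.0905]
-69 113 z pct [0.057  0.0617 0.0643] Y [-0.0899  0.0886]
lip n 123 fit [-0.00419908 -0.10233491] Yrange -0.08557515158554672 0.05946675297874492 Xrange [-0.10522762 -0.10226482 -0.10020403]
edge [ 0.00030821 -0.08300719]
```

>>> send_rows(grip=[0,0,0,0,0], newtons=60, offset=[[0,-15,36],[0,-31,73],[0,-47,110],[0,-62,147],[0,-78,184]], twist=[0,0,0,0,0])

```text
clock: 1.22
position: [0.3254, 0.4762, 0.2316]
ee_rot: [0.096, 0.701, -0.095, 0.701]
ft_force: [0.7, 0.3, -1.3]
grip_width: 0.997
```

>>> send_rows(grip=[0,0,0,0,0], offset=[[0,-36,19],[0,-72,38],[0,-108,56],[0,-144,75],[0,-180,94]], twist=[0,0,0,0,0])

```text
clock: 1.63
position: [0.3664, 0.277, 0.2314]
ee_rot: [0.096, 0.701, -0.096, 0.701]
ft_force: [0.9, 0.5, 0.5]
grip_width: 1.004
```

>>> send_rows(grip=[0,0,0,0,0], offset=[[0,-36,19],[0,-72,38],[0,-108,56],[0,-144,75],[0,-180,94]], twist=[0,0,0,0,0])

```text
clock: 2.05
position: [0.4085, 0.0783, 0.2316]
ee_rot: [0.096, 0.7, -0.095, 0.701]
ft_force: [2.2, 0.4, 0.7]
grip_width: 1.0
```

>>> send_rows(grip=[0,0,0,0,0], offset=[[0,-30,16],[0,-60,32],[0,-90,47],[0,-120,63],[0,-143,74]], twist=[3,6,9,12,13.3])

```text
clock: 2.47
position: [0.4416, -0.0802, 0.2317]
ee_rot: [0.178, 0.684, -0.178, 0.685]
ft_force: [-0.0, 1.0, -0.0]
grip_width: 0.998
```

Run:
```python
from h import *
o=monitor.get_obs();R=Ro.from_quat(o["ee_rot"]).as_matrix();print(o["clock"],o["position"].round(4),np.degrees(np.arctan2(R[1,2],R[0,2])))
d=np.array([.4416,-.0777,.12])-o["position"];print(np.round(R.T@d*1000,1),R.round(3),o["joint_velocities"].round(3))
```

```text
2.4667 [ 0.4416 -0.0802  0.2317] -29.1551604005277
[111.7   2.1  -1.3] [[ 0.001  0.487  0.873]
 [ 0.     0.873 -0.487]
 [-1.     0.001  0.001]] [ 0.274  0.228  0.433 -0.19  -0.089 -0.025  0.509]
```

>>> send_rows(grip=[0,0,0,0,0], offset=[[35,1,-1],[70,2,-1],[100,2,-1],[120,2,-1],[120,2,-1]], twist=[0,0,0,0,0])

```text
clock: 2.88
position: [0.439, -0.0751, 0.108]
ee_rot: [0.176, 0.687, -0.177, 0.683]
ft_force: [-1.0, -0.3, 1.2]
grip_width: 1.002
```

Run:
```python
from h import *
o=monitor.get_obs();R=Ro.from_quat(o["ee_rot"]).as_matrix();print(o["clock"],o["position"].round(4),np.degrees(np.arctan2(R[1,2],R[0,2])))
d=np.array([.4416,-.0777,.052])-o["position"];print(np.round(R.T@d*1000,1))
p,_=viewer.camera("scene");cv2.imwrite("pics/s1.png",cv2.resize(p[100:260,130:340],None,fx=3.6,fy=3.6,interpolation=cv2.INTER_CUBIC))
```

```text
2.8833 [ 0.439  -0.0751  0.108 ] -28.878219991951894
[56.  -0.9  3.8]
```

View pics/s1.png

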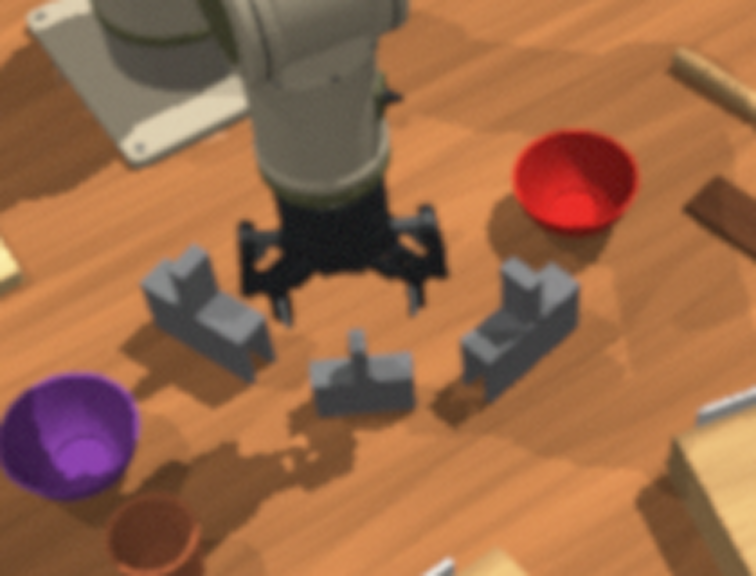

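>>> send_rows(grip=[0,0,0,0,0], offset=[[20,0,3],[40,-1,3],[50,-1,3],[54,-1,3],[54,-1,3]], twist=[0,0,0,0,0])

```text
clock: 3.35
position: [0.4439, -0.0773, 0.0577]
ee_rot: [0.176, 0.685, -0.176, 0.685]
ft_force: [-0.1, -0.4, 0.3]
grip_width: 1.001
```

```bash
cat > st.py <<'E'
from h import *
import sys
o=monitor.get_obs();R=Ro.from_quat(o["ee_rot"]).as_matrix();print(round(o["clock"],2),o["position"].round(4),"yaw",np.degrees(np.arctan2(R[1,2],R[0,2])).round(2),"F",o["ft_force"].round(1),o["torque"].round(2),"g",o["grip_width"].round(3))
if len(sys.argv)>3:
    d=np.array([float(a) for a in sys.argv[1:4]])-o["position"];print(np.round(R.T@d*1000,1))
E
python3 st.py .4416 -.0777 .052
```

```text
Traceback (most recent call last):
  File "st.py", line 3, in <module>
    o=monitor.get_obs();R=Ro.from_quat(o["ee_rot"]).as_matrix();print(round(o["clock"],2),o["position"].round(4),"yaw",np.degrees(np.arctan2(R[1,2],R[0,2])).round(2),"F",o["ft_force"].round(1),o["torque"].round(2),"g",o["grip_width"].round(3))
                                                                                                                                                                                                                          ^^^^^^^^^^^^^^^^^^^^^
AttributeError: 'float' object has no attribute 'round'
```

>>> send_rows(grip=[0,0,255,255,255], offset=[[3,-1,-2],[5,-1,-2],[5,-1,-2],[5,-1,-2],[5,-1,-2]], twist=[0,0,0,0,0], newtons=60)

```text
clock: 3.77
position: [0.4417, -0.0773, 0.0527]
ee_rot: [0.176, 0.685, -0.176, 0.685]
ft_force: [0.2, -0.2, 0.4]
grip_width: 0.605
```

>>> send_rows(grip=[255,255,255,255,255], offset=[[0,0,0],[0,0,0],[0,0,0],[0,0,0],[0,0,0]], twist=[0,0,0,0,0], newtons=80)

```text
clock: 4.18
position: [0.4415, -0.0773, 0.0524]
ee_rot: [0.176, 0.685, -0.176, 0.685]
ft_force: [-0.6, 1.6, 1.4]
grip_width: 0.13
```

```bash
sed -i 's/o\["grip_width"\].round(3)/round(float(o["grip_width"]),3)/; s/round(o\["clock"\],2)/round(float(o["clock"]),2)/' st.py
python3 st.py .4416 -.0777 .052
```

```text
4.18 [ 0.4415 -0.0773  0.0524] yaw -28.87 F [-0.6  1.6  1.4] [0.03 0.01 0.01] g 0.13
[ 0.4 -0.3  0.3]
```

>>> send_rows(grip=[255,255,255,255,255], offset=[[-10,0,0],[-35,0,0],[-70,0,0],[-95,0,0],[-95,0,0]], twist=[0,0,0,0,0])

```text
clock: 4.6
position: [0.444, -0.0778, 0.1524]
ee_rot: [0.178, 0.682, -0.176, 0.687]
ft_force: [1.0, 0.2, -0.5]
grip_width: 0.13
```

>>> send_rows(grip=[255,255,255,255,255], offset=[[0,0,15],[0,0,40],[0,0,70],[0,0,90],[0,0,90]], twist=[-6.6,-13.2,-19.8,-26.5,-33.1])

```text
clock: 5.02
position: [0.5225, -0.1226, 0.1471]
ee_rot: [-0.029, 0.706, 0.027, 0.707]
ft_force: [-1.6, 1.0, -0.5]
grip_width: 0.134
```

```bash
python3 st.py .6223 -.1728 .14
```

```text
5.02 [ 0.5225 -0.1226  0.1471] yaw 4.51 F [-1.6  1.  -0.5] [-0.01  0.05 -0.01] g 0.134
[  7.3 -57.9  95.6]
```

>>> send_rows(grip=[255,255,255,255,255], offset=[[0,-14,24],[0,-30,48],[0,-45,72],[0,-56,90],[0,-58,94]], twist=[0,0,0,0,0])

```text
clock: 5.43
position: [0.6199, -0.1733, 0.1466]
ee_rot: [-0.026, 0.707, 0.025, 0.706]
ft_force: [-0.5, 0.6, -0.3]
grip_width: 0.131
```

>>> send_rows(grip=[255,255,255,255,255], offset=[[0,0,0],[0,0,0],[0,0,0],[0,0,0],[0,0,0]], twist=[0,0,0,0,0])

```text
clock: 5.85
position: [0.6179, -0.1711, 0.1476]
ee_rot: [-0.026, 0.706, 0.026, 0.707]
ft_force: [0.2, 0.2, -1.4]
grip_width: 0.133
```

```bash
python3 st.py .6223 -.1728 .14
python3 - <<'E'
from h import *
for n,(x,y,w,h) in (("scene",(190,200,130,130)),("top",(280,100,110,110))):
    p,d=viewer.camera(n);np.save(n+"2.npy",d);cv2.imwrite(f"pics/{n}2f.png",p)
    cv2.imwrite(f"pics/{n}2.png",cv2.resize(p[y:y+h,x:x+w],None,fx=4.5,fy=4.5,interpolation=cv2.INTER_CUBIC))
    W=cloud(n,d)
    o=monitor.get_obs();R=Ro.from_quat(o["ee_rot"]).as_matrix();P=o["position"]
    L=(W-P)@R  # tool coords: x down, z ~ holder x, y ~ holder y
    m=(np.abs(L[...,1])<.05)&(np.abs(L[...,2])<.025)&(L[...,0]>-.015)&(L[...,0]<.06)
    hist=np.histogram(L[m][:,0]*1000,bins=np.arange(-15,61,5));print(n,m.sum(),list(zip(hist[1],hist[0])))
    br=m&(L[...,0]>-.005)&(L[...,0]<.012)&(np.abs(L[...,1])>.008); Q=L[br]*1000
    if br.sum(): print("bridge n",br.sum(),"y",np.percentile(Q[:,1],[0,2,50,98,100]).round(1),"z",np.percentile(Q[:,2],[0,2,50,98,100]).round(1),"x",np.percentile(Q[:,0],[5,50,95]).round(1))
E
```

```text
5.85 [ 0.6179 -0.1711  0.1476] yaw 4.25 F [ 0.2  0.2 -1.4] [-0.03 -0.06 -0.  ] g 0.133
[ 7.6 -2.   4.3]
scene 495 [(np.int64(-15), np.int64(15)), (np.int64(-10), np.int64(17)), (np.int64(-5), np.int64(4)), (np.int64(0), np.int64(119)), (np.int64(5), np.int64(102)), (np.int64(10), np.int64(22)), (np.int64(15), np.int64(39)), (np.int64(20), np.int64(28)), (np.int64(25), np.int64(27)), (np.int64(30), np.int64(27)), (np.int64(35), np.int64(32)), (np.int64(40), np.int64(30)), (np.int64(45), np.int64(28)), (np.int64(50), np.int64(5)), (np.int64(55), np.int64(0))]
bridge n 220 y [-41.4 -40.5 -17.8  37.7  39.2] z [-12.8 -12.2   4.2  12.5  13.1] x [2.3 4.9 9.7]
top 24 [(np.int64(-15), np.int64(0)), (np.int64(-10), np.int64(0)), (np.int64(-5), np.int64(0)), (np.int64(0), np.int64(3)), (np.int64(5), np.int64(8)), (np.int64(10), np.int64(1)), (np.int64(15), np.int64(1)), (np.int64(20), np.int64(2)), (np.int64(25), np.int64(2)), (np.int64(30), np.int64(0)), (np.int64(35), np.int64(1)), (np.int64(40), np.int64(4)), (np.int64(45), np.int64(1)), (np.int64(50), np.int64(1)), (np.int64(55), np.int64(0))]
bridge n 11 y [33.4 33.5 36.8 38.6 38.8] z [-12.9 -12.3  -4.4   2.1   2.3] x [4.2 5.8 8.1]
```

View pics/scene2.png

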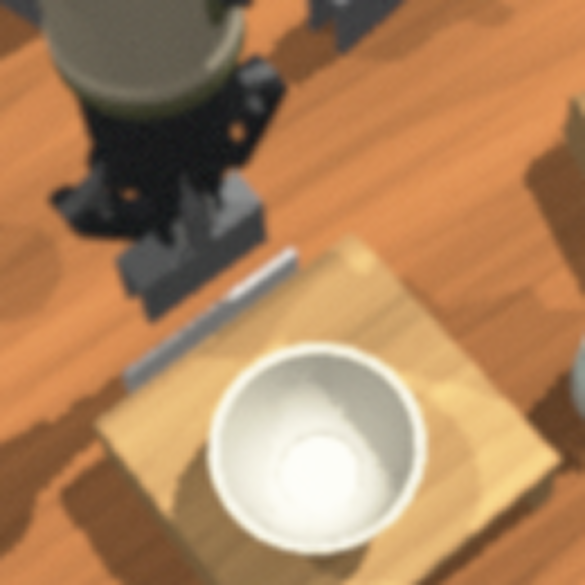

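View pics/top2.png

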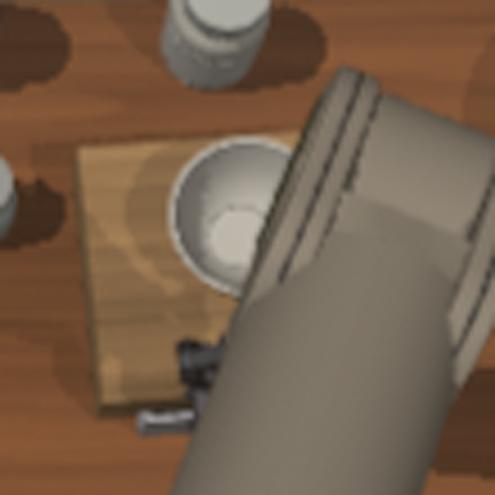

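Run:
```python
from h import *
o=monitor.get_obs();R=Ro.from_quat(o["ee_rot"]).as_matrix();P=o["position"]
W=cloud("scene",np.load("scene2.npy")); L=(W-P)@R*1000
m=(np.abs(L[...,1])<38)&(L[...,0]>14)&(L[...,0]<48)&(np.abs(L[...,2]-10)<8)
Q=L[m];print("tongue face z",np.percentile(Q[:,2],[5,25,50,75,95]).round(1), "slope y",np.polyfit(Q[:,1],Q[:,2],1).round(3),"slope x",np.polyfit(Q[:,0],Q[:,2],1).round(3))
W0=cloud("scene",np.load("scene0.npy"));zw=W0[...,2]*1000; L0=(W0-P)@R*1000
a=(np.abs(L0[...,1])<70)
# bevel: z = 52+(X-5) 
b=a&(zw>53.5)&(zw<60.5)&(L0[...,2]>10)&(L0[...,2]<45)
s=L0[...,2][b]-(zw[b]-52)-5; print("slot mid from bevel",np.percentile(s,[10,25,50,75,90]).round(1),b.sum(),np.polyfit(L0[...,1][b],s,1).round(3))
for lo in range(30,54,4):
    q=a&(zw>lo)&(zw<lo+4)&(L0[...,2]<30)&(L0[...,2]>-10); 
    print(lo,q.sum(),np.percentile(L0[...,2][q],[5,25,50,75,95]).round(1) if q.any() else "")
Wt=cloud("top",np.load("top0.npy"));zt=Wt[...,2]*1000;Lt=(Wt-P)@R*1000
a=(np.abs(Lt[...,1])<70);b=a&(zt>53.5)&(zt<60.5)&(Lt[...,2]>10)&(Lt[...,2]<45)
s=Lt[...,2][b]-(zt[b]-52)-5; print("top bevel",np.percentile(s,[10,25,50,75,90]).round(1),b.sum())
for lo in range(6,54,4):
    q=a&(zt>lo)&(zt<lo+4)&(Lt[...,2]<40)&(Lt[...,2]>-10); 
    print(lo,q.sum(),np.percentile(Lt[...,2][q],[5,25,50,75,95]).round(1) if q.any() else "")
# lip ends in tool y
for WW,LL in((W0,L0),(Wt,Lt)):
    q=(WW[...,2]>.035)&(WW[...,2]<.056)&(LL[...,2]>-5)&(LL[...,2]<11)&(np.abs(LL[...,1])<75);print("lip y",np.percentile(LL[...,1][q],[0,1,99,100]).round(1))
```

```text
tongue face z [10.5 11.1 11.6 12.  12.6] slope y [-1.0000e-03  1.1565e+01] slope x [-9.000e-03  1.183e+01]
slot mid from bevel [13.4 14.1 16.5 24.5 29.6] 175 [ 0.    19.446]
30 31 [7.5 8.1 8.7 9.5 9.9]
34 23 [7.4 8.1 8.7 9.2 9.7]
38 22 [ 8.2  8.6  9.1  9.5 10.3]
42 32 [7.6 8.5 9.  9.4 9.7]
46 55 [ 4.4  7.   8.1  9.1 10.8]
50 81 [ 5.3  6.7  8.7 19.8 21.9]
top bevel [10.1 12.4 14.7 21.5 26.9] 165
6 9 [-0.1  2.9  3.1  4.8 13.7]
10 16 [ 2.   2.7  3.4 16.5 18. ]
14 31 [ 2.4  3.1 15.1 17.7 18.2]
18 34 [ 2.9 14.2 15.9 17.4 18.3]
22 21 [ 2.8  3.4 14.4 17.4 18. ]
26 26 [ 2.6  3.3 17.5 18.  18.4]
30 24 [ 2.3  3.1  4.7 17.9 18.5]
34 22 [ 2.5  4.5 17.7 18.  18.4]
38 21 [ 2.4  3.3 17.5 18.  18.5]
42 21 [ 2.2  3.2  4.1 18.  18.9]
46 34 [ 2.4  3.9  7.6 18.  18.8]
50 81 [ 2.7  4.9 17.6 20.5 23.1]
lip y [-61.4 -61.2  57.1  57.6]
lip y [-58.3 -58.1  57.1  58.1]
```

>>> send_rows(grip=[255,255,255,255,255], offset=[[5,-1,4.4],[15,-1,4.4],[25,-1,4.4],[33,-1,4.4],[33,-1,4.4]], twist=[0,0,0,0,0])

```text
clock: 6.37
position: [0.6213, -0.1719, 0.1114]
ee_rot: [-0.026, 0.708, 0.026, 0.705]
ft_force: [-0.6, -0.9, -0.9]
grip_width: 0.127
```

>>> send_rows(grip=[255,255,255,255,255], offset=[[0,0,0],[0,0,0],[0,0,0],[0,0,0],[0,0,0]], twist=[0,0,0,0,0])

```text
clock: 6.78
position: [0.6229, -0.1724, 0.1147]
ee_rot: [-0.026, 0.706, 0.026, 0.707]
ft_force: [0.3, 0.6, -1.1]
grip_width: 0.129
```

```bash
python3 st.py .6224 -.1718 .1124
python3 - <<'E'
from h import *
for n,(x,y,w,h) in (("scene",(190,200,130,130)),):
    p,d=viewer.camera(n);np.save(n+"3.npy",d)
    cv2.imwrite(f"pics/{n}3.png",cv2.resize(p[y:y+h,x:x+w],None,fx=4.5,fy=4.5,interpolation=cv2.INTER_CUBIC))
E
```

```text
6.78 [ 0.6229 -0.1724  0.1147] yaw 4.23 F [ 0.3  0.6 -1.1] [ 0.02 -0.01  0.01] g 0.129
[ 2.3  0.7 -0.5]
```

View pics/scene3.png

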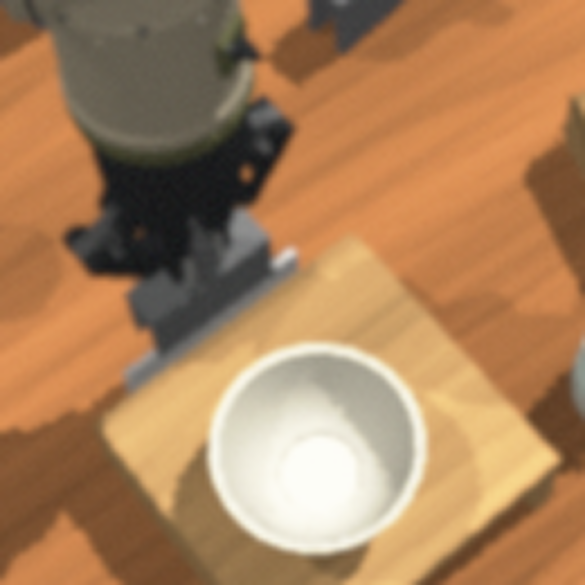

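>>> send_rows(grip=[255,255,255,255,255], offset=[[4,0,-0.3],[8,0,-0.3],[12,0,-0.3],[15,0,-0.3],[15,0,-0.3]], twist=[0,0,0,0,0])

```text
clock: 7.25
position: [0.6219, -0.1722, 0.0982]
ee_rot: [-0.026, 0.707, 0.026, 0.706]
ft_force: [-0.0, -0.0, -0.4]
grip_width: 0.132
```

```bash
python3 st.py .6225 -.1721 .072
```

```text
7.25 [ 0.6219 -0.1722  0.0982] yaw 4.23 F [-0.  -0.  -0.4] [ 0.01  0.01 -0.07] g 0.132
[26.2  0.   0.6]
```

>>> send_rows(grip=[255,255,255,255,255], offset=[[5,0,0],[10,0,0],[15,0,0],[20,0,0],[20,0,0]], twist=[0,0,0,0,0])

```text
clock: 7.67
position: [0.6218, -0.1721, 0.0778]
ee_rot: [-0.026, 0.707, 0.026, 0.706]
ft_force: [-0.5, 0.8, -0.1]
grip_width: 0.131
```

>>> send_rows(grip=[255,255,255,255,255], offset=[[2,0,0],[4,0,0],[6,0,0],[6,0,0],[6,0,0]], twist=[0,0,0,0,0], newtons=100)

```text
clock: 8.08
position: [0.6224, -0.1724, 0.0732]
ee_rot: [-0.026, 0.707, 0.026, 0.707]
ft_force: [0.0, -0.4, -0.5]
grip_width: 0.132
```

```bash
python3 st.py .6225 -.1721 .0624
```

```text
8.08 [ 0.6224 -0.1724  0.0732] yaw 4.23 F [ 0.  -0.4 -0.5] [ 0.02  0.   -0.03] g 0.132
[10.8  0.3  0.1]
```

Pad contact should come next; press in small steps.

>>> send_rows(grip=[255,255,255,255,255], offset=[[1,0,0],[2,0,0],[3,0,0],[3,0,0],[3,0,0]], twist=[0,0,0,0,0])

```text
clock: 8.5
position: [0.6226, -0.1725, 0.0706]
ee_rot: [-0.026, 0.706, 0.026, 0.707]
ft_force: [0.1, 0.9, 3.0]
grip_width: 0.124
```

>>> send_rows(grip=[255,255,255,255,255], offset=[[1,0,0],[2,0,0],[3,0,0],[3,0,0],[3,0,0]], twist=[0,0,0,0,0])

```text
clock: 8.92
position: [0.6226, -0.1724, 0.0674]
ee_rot: [-0.026, 0.706, 0.026, 0.707]
ft_force: [-0.1, 0.3, 4.5]
grip_width: 0.124
```

>>> send_rows(grip=[255,255,255,255,255], offset=[[1,0,0],[2,0,0],[3,0,0],[3,0,0],[3,0,0]], twist=[0,0,0,0,0])

```text
clock: 9.33
position: [0.6226, -0.1725, 0.0646]
ee_rot: [-0.026, 0.706, 0.026, 0.707]
ft_force: [-1.0, 0.4, 6.2]
grip_width: 0.125
```

```bash
python3 st.py .6225 -.1721 .0624
```

```text
9.33 [ 0.6226 -0.1725  0.0646] yaw 4.23 F [-1.   0.4  6.2] [0.11 0.19 0.04] g 0.125
[ 2.2  0.4 -0.1]
```

>>> send_rows(grip=[255,255,255,255,255], offset=[[1,0,0],[2,0,0],[2,0,0],[2,0,0],[2,0,0]], twist=[0,0,0,0,0])

```text
clock: 9.75
position: [0.6227, -0.1724, 0.0627]
ee_rot: [-0.026, 0.706, 0.026, 0.707]
ft_force: [-1.1, 0.1, 7.6]
grip_width: 0.129
```

>>> send_rows(grip=[255,255,255,255,255], offset=[[1,0,0],[1.5,0,0],[1.5,0,0],[1.5,0,0],[1.5,0,0]], twist=[0,0,0,0,0])

```text
clock: 10.17
position: [0.6228, -0.1725, 0.0624]
ee_rot: [-0.026, 0.706, 0.026, 0.707]
ft_force: [-6.2, 3.3, 18.1]
grip_width: 0.131
```

>>> send_rows(grip=[255,255,255,255,255], offset=[[0.5,0,0],[1,0,0],[1,0,0],[1,0,0],[1,0,0]], twist=[0,0,0,0,0])

```text
clock: 10.58
position: [0.6228, -0.1725, 0.0623]
ee_rot: [-0.026, 0.706, 0.026, 0.707]
ft_force: [-10.7, 3.7, 25.4]
grip_width: 0.122
```

>>> send_rows(grip=[255,255,255,255,255], offset=[[-0.4,0,-0.3],[-0.6,0,-0.5],[-0.6,0,-0.5],[-0.6,0,-0.5],[-0.6,0,-0.5]], twist=[0,0,0,0,0])

```text
clock: 11.0
position: [0.6227, -0.1725, 0.0624]
ee_rot: [-0.026, 0.706, 0.026, 0.707]
ft_force: [-5.1, 3.1, 20.0]
grip_width: 0.129
```

```bash
python3 st.py .6225 -.1721 .0624
python3 - <<'E'
from h import *
o=monitor.get_obs();R=Ro.from_quat(o["ee_rot"]).as_matrix();P=o["position"]
for n,(x,y,w,h) in (("scene",(190,200,130,130)),("top",(280,100,110,110))):
    p,d=viewer.camera(n);cv2.imwrite(f"pics/{n}4f.png",p)
    cv2.imwrite(f"pics/{n}4.png",cv2.resize(p[y:y+h,x:x+w],None,fx=4.5,fy=4.5,interpolation=cv2.INTER_CUBIC))
    W=cloud(n,d);L=(W-P)@R*1000
    m=(np.abs(L[...,1])<44)&(np.abs(L[...,1])>12)&(np.abs(L[...,2])<11)&(np.abs(W[...,2]-.058)<.008)
    if m.any(): print(n,m.sum(),"bridge top z",np.percentile(W[...,2][m],[10,50,90]).round(4),"y",np.percentile(L[...,1][m],[0,100]).round(1), np.polyfit(L[...,1][m],W[...,2][m]*1000,1).round(3))
E
```

```text
11.0 [ 0.6227 -0.1725  0.0624] yaw 4.23 F [-5.1  3.1 20. ] [ 0.44  1.18 -0.01] g 0.129
[-0.   0.4 -0.2]
scene 149 bridge top z [0.0546 0.0577 0.0602] y [-43.8  42.1] [5.000e-03 5.751e+01]
top 3 bridge top z [0.0511 0.0517 0.0558] y [39.9 43.1] [-4.5000e-02  5.5037e+01]
```

View pics/scene4.png

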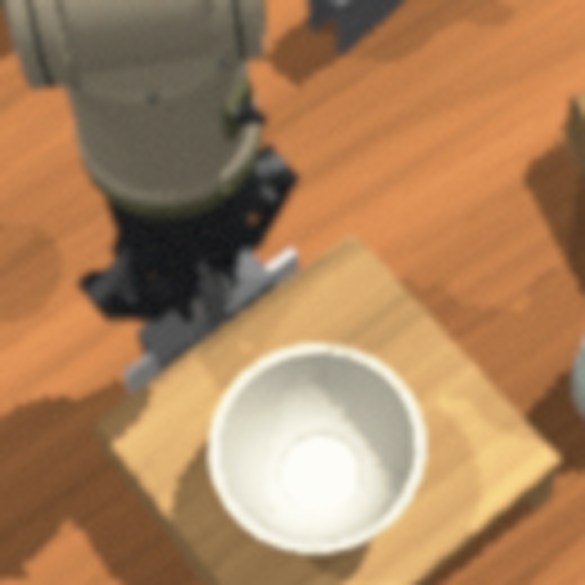

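View pics/scene4f.png

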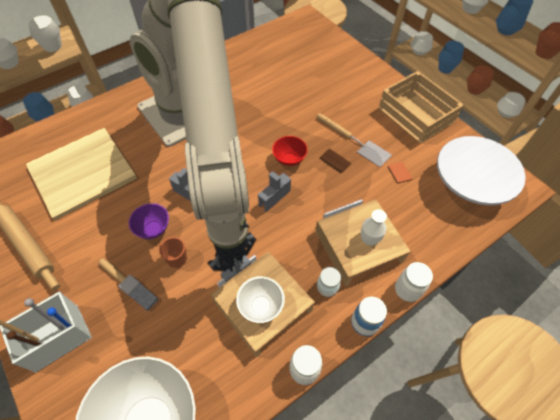

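```bash
python3 -c "
from h import *
print(manip.hand_in())"; python3 st.py
```

```text
the job is handed in; nothing more can be done
None
the job is handed in; nothing more can be done
```

The label holder is fitted in the slot of the step the bowl stands on. I handed the job in at about 11 s, still gripping the holder and pressing it down with about 20 N.

- **Picking it up:** Of the three holders on the table I took the middle one, as its measured size (about 80 x 25 mm, 88–92 mm high) matched the one described. I gripped it by its tab, turned it to the step's angle with the card facing out, and lowered the tongue behind the lip. It is within about 1–2 mm of the lip's middle.
- **Pressing it home:** The pad pushed back with about 3 N at first touch, rising to about 7.6 N. The holder then stopped firmly at 62.3 mm tool height; I had expected 62.4 mm. I pressed to 25 N, then eased back to 20 N to reduce a sideways force.
- **Last checks:**
    - The scene camera put the top of the bridge at 57.7 mm (58 mm expected) and level.
    - The grip was still holding.
    - In the last scene picture the pots and the other things in view looked unmoved. I did not measure their positions.
- **Uncertain:**
    - The arm hid most of the holder from the top camera. The three stray readings it gave (about 52 mm) don't settle anything.
    - The two cameras disagreed by 1–2 mm on where the slot was, so I used the average; the tongue went in without resistance.
    - About 5 N of sideways force remained at the end.

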